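# Tip a box-section piece onto the drilling bed and press it home

### The arm

A 6-joint arm with a two-finger parallel gripper is mounted at the origin on the work surface. World frame = base frame: x ahead of the robot, y to its left, z up, the work surface at z = 0. Lengths are in m, angles in degrees, forces in N, time in s.
With the tool pointing down it reaches from about 0.3 to 0.75 m from the base axis. Payload 8.5 kg.
Tool frame: the origin (TCP) lies between the finger pads; the fingertips stand 17 mm ahead of it and the grasp point (between the pads) lies 2 mm behind it (env.tip_reach is the distance from the TCP to the fingertips, in m); z points along the fingers, y is the line along which they close (so a half turn about z gives the same grasp; the last joint's range is limited). The gripper opens to 85 mm and grips with 20 to 120 N. Pads are 22 mm wide; open, the fingers measure 114 mm over their backs; the gripper's body (76 mm by 85 mm) begins 54 mm behind the grasp point. The pads swing forward as they close: fully open they stand 13 mm farther back than shut.
Start: joints at [-87.221, 21.807, 74.336, -0, 83.858, -12.336], TCP at [0.143, -0.531, 0.248] pointing down, gripper open.
Joint ranges: [-178.18, 178.18], [-50.72, 133.34], [12.68, 142.11], [-81.47, 261.47], [9.98, 163.14], [-165.26, 165.26]. Speed limits (degrees/s): [136.94, 136.94, 180, 180, 180, 180].

### API

Orientations are given as a 3x3 rotation matrix whose columns are the frame's x, y, z axes.
In Python, from rig import env, viewer gives the robot as it stands.
- The arm moves only by the tool move_arm, never from a script. Its argument "motion" is a list of rows, each a list of 2 entries, a list of its own where there are three numbers: the shift along the tool's x, y, z normalised to -1 to 1, where 1 is 50 mm, then the turn, a rotation vector about the tool's x, y, z normalised to -1 to 1, where 1 is 8 degrees. A call has 1 to 20 rows; each row shifts and turns the commanded pose from where the row before left it, along the tool's axes as they then stand; what a row does not reach is not made up. A row lasts 1/10 s, in which the tool goes at most 50 mm and 8.59 degrees, less where a joint would pass 70% of its speed; a pose out of reach is approached as far as the arm can. A call with a number of a shift or a turn outside -1 to 1 is refused whole. A call with a gripper value outside its range is refused whole. "claw" is the closure, from 0 (fully open) to 1 (shut), set as the call begins (left out, the last holds). The fingers move at their own pace and stop on an object; "force" is the grip in N (left out, the last holds). Time passes only in rows, so rows that do not move let the fingers close. It gives the time, the measured TCP pose, the force, the opening and the grip force at its end, in the units of the state.
- env.observe(): the state, without advancing time (a new reading comes with each control period).
- viewer.get_image(name): name is "scene" or "top" or "wrist"; returns a dict with "frame" (480x640x3 uint8, red, green, blue), "depth" (480x640 float32, m along the optical axis (not along the pixel's ray), 0 where there is no reading), "fx", "fy", "cx", "cy" (pixels), "eye" and "attitude" of the camera in the world; the wrist camera has in their place "T_tool_cam" (4x4, takes a point from camera to tool coordinates, whose origin is the TCP and whose axes are the flange's). Camera axes: x right, y up, looking along -z (the intrinsics and any distortion apply to the point x, -y, -z); pixel columns grow to the right and rows downward; lengths in m; the calibration is good to about 2 mm. A picture is of the moment at which its call begins: read the wrist's pose just before it.
- env.close_job(): hands the job in; it is judged then, once.
The state is a dict: "time_s": time; "q": joint angles; "qvel": joint speeds; "joint_efforts": joint torques, N m; "position": TCP position; "tool_rot": TCP orientation; "ft_force": force on the tool from outside, world axes, zero at the start; "wrist_torque": the same for the moment, N m; "grip_width": finger opening in m; "gripper_force": force on a finger pad.
Only numpy, scipy, OpenCV 4.12 (cv2) and the standard library are available. Lean on these libraries where they do the work, as an engineer would, in place of code of your own. Each camera call takes 0.05 s, during which the arm holds its last target. There are 200 camera calls.

### The job

Lay the standing box-section piece down for drilling: keeping it upright, slide it square up against the low step of the drilling bed, then push it high so that it tips over the step and comes to lie on the bed. Then slide it along the bed and press its end squarely home against the contact bar of the end stop with a firm steady push of about 18 N for a second, never pushing it with more than 35 N, and let go. Leave the oil can, the screwdriver and the bar offcut where they are.

Things in the scene. Friction and masses are not known exactly. Their poses are not given: they have to be found in the camera images.
- piece: Rigid aluminium box section with black end plugs, 60 mm (its x) by 80 (y) by 90 (z), 0.4 to 0.65 kg. Starts standing 20 to 45 mm short of the bed's step, about square to it. Origin: centre of the end it stands on; z up; +x faces the step. Once tipped: z along the bed's +x, x down. Slides if pushed below 35 mm, may topple if higher. Fingers stick to it: as it tips its face rises; follow in an arc.
- piece_top (a point): Centre of the piece's other end (its top end at the start), 90 mm along the piece's z from its origin; the end that goes against the end stop.
- bed: Dark steel drilling bed, rigid plate fixed flat on the table (table top at height 0): 200 mm (its x) by 140 mm (y), 10 mm thick. Its end nearest the robot is the 10 mm high step. Origin: at table level under the middle of the step's edge; x points from the step along the bed to the end stop, z up. The piece must end lying within 30 mm of the bed's centre line (y = 0).
- stop: Rigid steel end stop on the bed's centre line, 125 to 145 mm from the step: a plate 90 mm wide (its y), 35 high, 12 thick, foot and screws 45 mm behind. In front, a firm contact bar (70 wide, 22 high) on two screws stands 3 to 18 mm out, different each time, not measured. Origin: middle of the lower edge of the plate's face (not the bar's), at bed-top height; axes as the bed's.
- oil_can: Bystander: upright grey can, 60 mm across, 115 mm high; origin at the centre of its base.
- screwdriver: Bystander: screwdriver lying on the table, about 200 mm long along its x.
- bar_offcut: Bystander: aluminium flat bar offcut, 120 by 40 by 12 mm, lying flat; origin at the centre of its underside.
Not all that is in view belongs to the job. What is shaped like the piece but red is not meant.

How it is judged (in metres and radians):
On the way, in this order (a step that is already met when the one before it is completed fails the run):
1. the piece stands upright with its foot square against the bed's step (gap under 3 mm, square within 0.06 rad) (angle between piece's own z axis and vertical below 0.08 rad and x of piece in the frame of bed between -0.033 and -0.027 m and angle between the x axis of piece and the x axis of bed, either way round below 0.06 rad), for 0.2 s.
2. the piece has been tipped over the step and lies at rest on the bed (angle between the z axis of piece and the x axis of bed, either way round below 0.2 rad and angle between piece's own x axis and vertical above 3.05 rad and linear speed of piece below 0.01 m/s and angular speed of piece below 0.1 rad/s), for 0.2 s.
3. the piece's end is pressed against the end stop with more than 4 N for 0.4 s (contact force between piece and stop above 4 N and x of piece_top in the frame of stop above -0.0205 m), for 0.4 s.
At the end, for the whole second after the job is handed in: The piece lies at rest on the bed on the side that faced the step, its long direction along the bed within 0.06 rad, within 30 mm of the centre line, its end up at the end stop's contact bar (no more than 20.5 mm from the plate behind the bar), where it was pressed home (angle between the z axis of piece and the x axis of bed, either way round below 0.06 rad and angle between piece's own x axis and vertical above 3.05 rad and height (world z) of piece_top between 0.036 and 0.044 m and y of piece in the frame of bed between -0.03 and 0.03 m and x of piece_top in the frame of stop above -0.0205 m and linear speed of piece below 0.01 m/s and angular speed of piece below 0.1 rad/s); the robot touches nothing.
It fails at once if the robot pushes the piece with more than 35 N (contact force between the arm and piece above 35 N).
It fails at once if the fingers push the piece with more than 35 N (contact force between the fingers and piece above 35 N).
It fails at once if a bystander is moved more than 20 mm (distance of any of oil_can, screwdriver, bar_offcut from where it was at the start of the episode above 0.02 m).
It also fails if it takes over 72 s, if anything falls off the work surface, if the arm or the gripper's body presses on something with over 40 N, if the wrist force passes 120 N, or if a joint passes its speed limit or range.

## Working session

There is one attempt and no reset: what is moved stays moved. The work goes in short steps, Python scripts to look and compute and a tool call to move; the robot and the scene stay as the last step left them, time stands still between calls to the robot, and variables do not carry over. Pictures are saved under pics/ and viewed, at most 10 in all, crops included, and the job is handed in when it is done.

Besides the shell and the picture viewer there is one more tool, called as name(argument=value, ...), one argument or row to a line, values as JSON. move_arm: Moves the arm, as the interface text tells. Scaled input: -1 to 1 covers 50 mm each way for a shift and 8 degrees each way for a turn. Its arguments: {"type":"object","properties":{"motion":{"type":"array","items":{"type":"array"}},"claw":{"type":"number"},"force":{"type":"number"}},"required":["motion"]}

```bash
mkdir -p pics; ls; cat > h.py <<'E'
import numpy as np,cv2
from rig import env,viewer
np.set_printoptions(precision=4,suppress=True)
def cloud(d):
    v,u=np.mgrid[0:480,0:640]; z=d["depth"]
    P=np.stack([(u-d["cx"])/d["fx"]*z,-(v-d["cy"])/d["fy"]*z,-z],-1)
    return P@np.array(d["attitude"]).T+np.array(d["eye"])
def save(d,n): cv2.imwrite("pics/"+n,d["frame"][...,::-1])
E
python3 - <<'E'
from h import *
o=env.observe();print(o)
for n in("scene","top"):
    d=viewer.get_image(n);save(d,n+"1.png");np.savez(""+n+".npz",**d)
    print(n,{k:d[k] for k in d if k not in("frame","depth")})
E
```

```text
pics
{'time_s': 0.0, 'q': array([-87.2217,  21.8392,  74.3872,  -0.0009,  83.8575, -12.3347]), 'qvel': array([-0.0116,  0.0175, -0.0021, -0.1366,  0.0546, -0.043 ]), 'joint_efforts': array([ -0.0028, -44.8472, -23.1282,  -0.0003,   0.0047,   0.    ]), 'position': array([ 0.1434, -0.5307,  0.2477]), 'tool_rot': array([[ 0.9654,  0.2607, -0.0001],
       [ 0.2607, -0.9654,  0.0015],
       [ 0.0003, -0.0014, -1.    ]]), 'ft_force': array([0.5754, 0.264 , 0.6377]), 'wrist_torque': array([ 0.064 , -0.0308, -0.0046]), 'gripper_force': 0.0, 'grip_width': 0.0855293702560173}
scene {'fx': 485.7254336798252, 'fy': 485.7254336798252, 'cx': 320.94977558630916, 'cy': 243.0268983682293, 'eye': array([ 1.366 , -0.298 ,  0.6333]), 'attitude': array([[ 0.337 , -0.5109,  0.7908],
       [ 0.9414,  0.1687, -0.2922],
       [ 0.0159,  0.8429,  0.5378]])}
top {'fx': 543.2360246454588, 'fy': 543.2360246454588, 'cx': 319.73021269347805, 'cy': 238.18722597708674, 'eye': array([ 0.5251, -0.0201,  1.1777]), 'attitude': array([[-0.0257,  0.9981, -0.0563],
       [-0.9993, -0.0272, -0.0255],
       [-0.027 ,  0.0556,  0.9981]])}
```

View pics/top1.png

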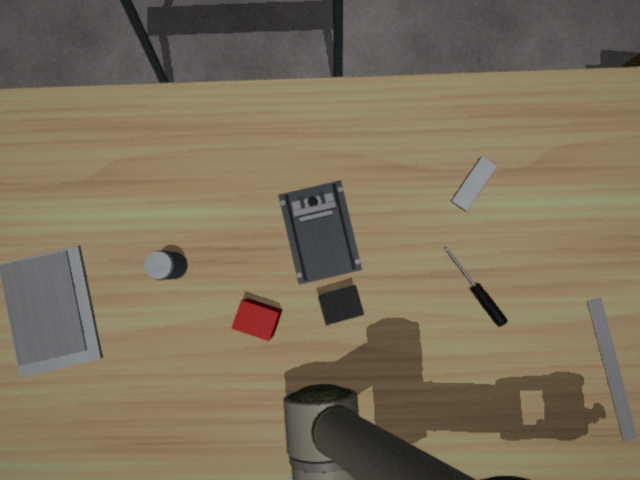

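View pics/scene1.png

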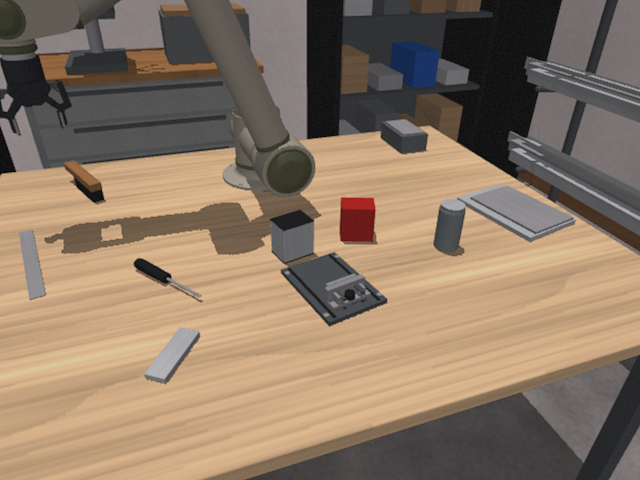

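Two candidates have the piece's shape. One is the aluminium box with a black plug at top (341,304) / scene (293,237). The other is red, at top (257,319) / scene (358,220). The black-plugged aluminium one fits the description and stands right before the bed's step. I'll confirm it in a crop and measure it.

```bash
python3 - <<'E'
from h import *
d=dict(np.load("top.npz"));P=cloud(d)
c=d["frame"][170:335,225:375,::-1];cv2.imwrite("pics/crop1.png",cv2.resize(c,None,fx=3.6,fy=3.6,interpolation=cv2.INTER_CUBIC))
def rect(lo,hi,u0,u1,v0,v1,name):
    S=P[v0:v1,u0:u1];m=(S[...,2]>lo)&(S[...,2]<hi);q=S[m]
    r=cv2.minAreaRect(q[:,:2].astype(np.float32));print(name,len(q),np.array(r[0]),np.array(r[1]),r[2],"z",np.median(q[:,2]));print(cv2.boxPoints(r))
rect(.08,.10,310,375,275,335,"piece top")
rect(.006,.014,270,370,175,290,"bed")
rect(.03,.055,270,370,175,250,"stop>30")
rect(.02,.05,270,370,175,250,"stop>20")
rect(.08,.11,225,290,290,345,"red")
rect(.1,.13,135,195,240,290,"can")
s=dict(np.load("scene.npz"));Q=cloud(s)
m=(Q[...,0]>.3)&(Q[...,0]<.5)&(Q[...,1]>-.16)&(Q[...,1]<.02)&(Q[...,2]>.08)&(Q[...,2]<.1)
r=cv2.minAreaRect(Q[m][:,:2].astype(np.float32));print("scene piece",r,np.median(Q[m][:,2]))
# +x face of piece
m=(Q[...,0]>.3)&(Q[...,0]<.5)&(Q[...,1]>-.16)&(Q[...,1]<.02)&(Q[...,2]>.02)&(Q[...,2]<.08)
r=cv2.minAreaRect(Q[m][:,:2].astype(np.float32));print("scene sides",r,cv2.boxPoints(r))
E
```

```text
piece top 1225 [ 0.4511 -0.0299] [0.0603 0.0799] 14.03817367553711 z 0.08964824702775576
[[ 0.4122  0.0016]
 [ 0.4316 -0.0759]
 [ 0.49   -0.0613]
 [ 0.4706  0.0162]]
bed 4772 [0.6077 0.0095] [0.2128 0.2422] 88.2158203125 z 0.009793110136547267
[[ 0.4833 -0.0931]
 [ 0.7254 -0.1006]
 [ 0.732   0.1121]
 [ 0.49    0.1196]]
stop>30 622 [0.6578 0.0212] [0.0512 0.0894] 11.599348068237305 z 0.04132338107396638
[[ 0.6238  0.0598]
 [ 0.6418 -0.0278]
 [ 0.6919 -0.0175]
 [ 0.6739  0.0701]]
stop>20 699 [0.6578 0.0213] [0.0512 0.0898] 11.579071044921875 z 0.039840401685048654
[[ 0.6237  0.0601]
 [ 0.6417 -0.0278]
 [ 0.6919 -0.0175]
 [ 0.6739  0.0704]]
red 1233 [0.4254 0.1429] [0.0805 0.061 ] 70.00346374511719 z 0.08975640814022734
[[0.383  0.1156]
 [0.4403 0.0947]
 [0.4679 0.1703]
 [0.4105 0.1912]]
can 707 [0.5411 0.3272] [0.0566 0.0558] 88.69330596923828 z 0.11439361121396319
[[0.5125 0.2996]
 [0.5683 0.2983]
 [0.5696 0.3549]
 [0.5138 0.3561]]
scene piece ((0.396139532327652, -0.031154129654169083), (0.0914059728384018, 0.1941099613904953), 88.69780731201172) 0.088397371138488
scene sides ((0.473727822303772, -0.04264049977064133), (0.09717325866222382, 0.05192725732922554), 68.08257293701172) [[ 0.4315 -0.078 ]
 [ 0.4797 -0.0974]
 [ 0.516  -0.0073]
 [ 0.4678  0.0121]]
```

View pics/crop1.png

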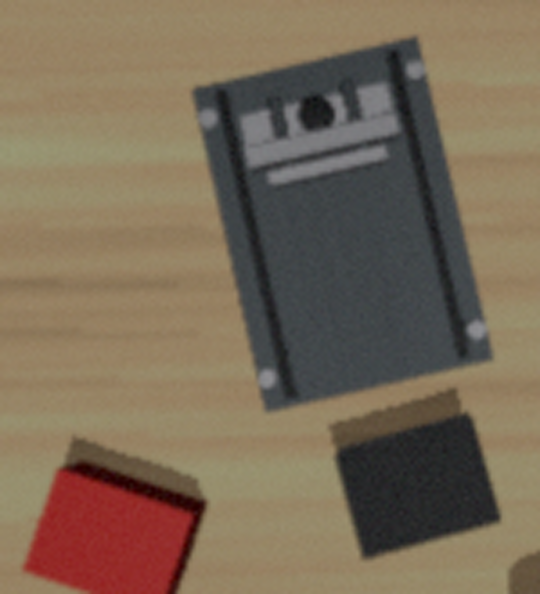

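The crop shows the black plug of the piece at crop (418,485), directly before the bed step. The step's corners are at (267,411) and (492,358) and the far corners at (193,88) and (417,37). The contact bar runs from (268,180) to (388,153). Next I'll fit the bed frame from these.

```bash
python3 - <<'E'
from h import *
from scipy import ndimage
d=dict(np.load("top.npz"))
A=np.array(d["attitude"]);e=np.array(d["eye"])
def pix(cu,cv,z):
    u=cu/3.6+225-.36;v=cv/3.6+170-.36
    r=A@np.array([(u-d["cx"])/d["fx"],-(v-d["cy"])/d["fy"],-1]);return e+r*(z-e[2])/r[2]
TL,TR,BR,BL=[pix(*p,.01)[:2] for p in((193,88),(417,37),(492,358),(267,411))]
print(TL,TR,BR,BL)
for a,b in((TL,BL),(TR,BR)): print("len",np.hypot(*(a-b)),"yaw",np.degrees(np.arctan2(*(a-b)[::-1])))
for a,b in((TL,TR),(BL,BR)): print("w",np.hypot(*(a-b)),"yaw",np.degrees(np.arctan2(*(a-b)[::-1]))-90)
th=np.degrees(np.arctan2(*((TL-BL)+(TR-BR)+np.array([1,1])*0)[::-1]))
# rect fit
r=cv2.minAreaRect(np.float32([TL,TR,BR,BL]));print(r)
C=(TL+TR+BL+BR)/4;t=np.radians(th);x=np.array([np.cos(t),np.sin(t)]);y=np.array([-x[1],x[0]])
O=C-.1*x;print("yaw",th,"O",O, "step mid meas",(BL+BR)/2)
for n,c in(("piece",[.4511,-.0299]),("stopc",[.6578,.0213])): print(n,(c-O)@x,(c-O)@y)
for n,p in(("barL",(268,183,.032)),("barR",(388,158,.032)),("bar back",(328,160,.032)),("plate front top",(245,167,.045)),("plate fR",(400,133,.045)),("plate back L",(240,143,.045))): q=pix(*p)[:2]-O;print(n,q@x,q@y)
E
```

```text
[0.6892 0.0972] [ 0.7161 -0.0384] [ 0.5223 -0.0776] [0.4943 0.0572]
len 0.19903278963258603 yaw 11.604089234118202
len 0.197676922270044 yaw 11.443420771133946
w 0.13823912259061455 yaw 11.20635215227145
w 0.13768204058643757 yaw 11.769307997955565
((0.6056362390518188, 0.009476527571678162), (0.1990327686071396, 0.13823577761650085), 11.604090690612793)
yaw 11.52402956770649 O [ 0.5075 -0.0104] step mid meas [ 0.5083 -0.0102]
piece -0.05914673678090588 -0.007848050336514466
stopc 0.15361507814619033 0.0010255120218670062
barL 0.13110069089798512 0.03690904852698678
barR 0.1294209777576317 -0.035196978118335116
bar back 0.13630469097808018 -0.0005538051655624089
plate front top 0.14195060248834981 0.047321706536025444
plate fR 0.14076216955628723 -0.045044048408903435
plate back L 0.15630561215215394 0.047043761079794064
```

move_arm(
  motion=[
    [[0.47,-0.54,0.13],[0,0,0]],
    [[0.47,-0.54,0.13],[0,0,0]],
    [[0.47,-0.54,0.13],[0,0,0]],
    [[0.47,-0.54,0.13],[0,0,0]],
    [[0.47,-0.54,0.13],[0,0,0]],
    [[0.47,-0.54,0.13],[0,0,0]],
    [[0.47,-0.54,0.13],[0,0,0]],
    [[0.47,-0.54,0.13],[0,0,0]],
    [[0.47,-0.54,0.13],[0,0,0]],
    [[0.47,-0.54,0.13],[0,0,0]],
    [[0.47,-0.54,0.13],[0,0,0]],
    [[0.47,-0.54,0.13],[0,0,0]],
    [[0.47,-0.54,0.13],[0,0,0]],
    [[0.47,-0.54,0.13],[0,0,0]],
    [[0.47,-0.54,0.13],[0,0,0]],
    [[0,0,0],[0,0,0.45]],
    [[0,0,0],[0,0.94,0]],
    [[0,0,0],[0,0.94,0]],
    [[0,0,0],[0,0.94,0]],
    [[0,0,0],[0,0.93,0]],
  ],
  claw=0.5,
  force=20,
)

```text
time_s: 2.1
position: [0.3778, -0.0468, 0.1506]
tool_rot: [[0.864, 0.203, 0.46], [0.177, -0.979, 0.099], [0.47, -0.004, -0.882]]
ft_force: [-0.2, 1.1, 0.1]
grip_width: 0.0425
gripper_force: 0.0
```

```bash
cat >> h.py <<'E'
BY=np.radians(11.55);BO=np.array([.508,-.0103,0.])
BR=np.array([[np.cos(BY),-np.sin(BY),0],[np.sin(BY),np.cos(BY),0],[0,0,1]])
def st(goal=None):
    o=env.observe();p=BR.T@(o["position"]-BO);R=BR.T@o["tool_rot"]
    print("t",round(o["time_s"],2),"bed TCP mm",p*1e3,"tilt",np.degrees(np.arctan2(R[0,2],-R[2,2])),"yaw err",np.degrees(np.arctan2(-R[0,1],-R[1,1])),"roll",np.degrees(R[2,1]))
    print("F bed",BR.T@o["ft_force"],"q",o["q"],"w",o["grip_width"])
    if goal is not None: print("shift units(tool)",R.T@(np.array(goal)-p)/.05)
    return p,R
def bedshift(R,d): return R.T@np.array(d)/.05
E
python3 - <<'E'
from h import *
st((-.137,-.008,.027))
d=viewer.get_image("scene");save(d,"scene2.png")
print(env.tip_reach)
E
```

```text
t 2.1 bed TCP mm [-134.8939   -9.6449  150.5599] tilt 28.05789066966888 yaw err -0.1668491468135389 roll -0.23650246387576365
F bed [0.0675 1.1204 0.1058] q [-39.9621   4.7884 124.6892  36.7323  38.3746  11.568 ] w 0.04252493205888967
shift units(tool) [-1.1995 -0.0228  2.1611]
0.017
```

View pics/scene2.png

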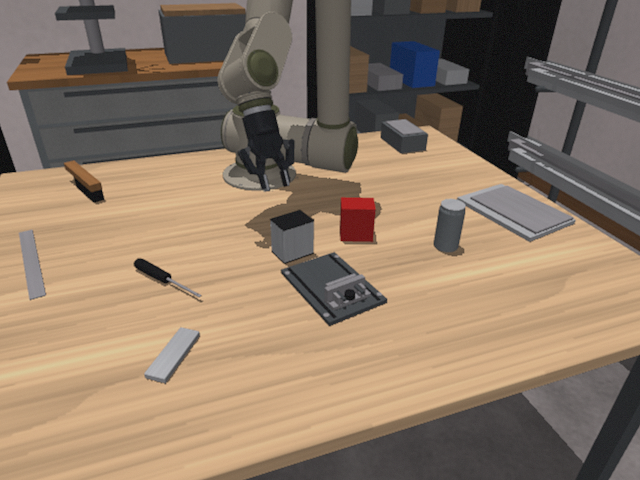

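The scene shows the gripper near (270,160), clear behind the standing piece at (293,237). Descending.

move_arm(
  motion=[
    [[-0.14,0,0.25],[0,0,0]],
    [[-0.14,0,0.25],[0,0,0]],
    [[-0.14,0,0.25],[0,0,0]],
    [[-0.14,0,0.25],[0,0,0]],
    [[-0.14,0,0.25],[0,0,0]],
    [[-0.14,0,0.25],[0,0,0]],
    [[-0.14,0,0.25],[0,0,0]],
    [[-0.14,0,0.25],[0,0,0]],
    [[0,0,0],[0,0,0]],
    [[0,0,0],[0,0,0]],
    [[0,0,0],[0,0,0]],
  ],
)

```text
time_s: 3.25
position: [0.3757, -0.0467, 0.0364]
tool_rot: [[0.866, 0.205, 0.457], [0.178, -0.979, 0.1], [0.467, -0.006, -0.884]]
ft_force: [-0.6, 0.9, 0.6]
grip_width: 0.0425
gripper_force: 0.0
```

```bash
python3 - <<'E'
from h import *
p,R=st((-.119,-.008,.027)); print("10mm fwd",bedshift(R,(.01,0,0)))
E
```

```text
t 3.25 bed TCP mm [-136.9341   -9.1182   36.3881] tilt 27.868829207643415 yaw err -0.25140989494438093 roll -0.3227454114287154
F bed [-0.3662  0.9848  0.5774] q [-40.1971  25.6581 135.4371  87.2502  21.8299 -45.5007] w 0.04254317110911985
shift units(tool) [ 0.2293 -0.0197  0.3338]
10mm fwd [0.1768 0.0009 0.0935]
```

move_arm(
  motion=[
    [[0.04,0,0.06],[0,0,0]],
    [[0.04,0,0.06],[0,0,0]],
    [[0.04,0,0.06],[0,0,0]],
    [[0.04,0,0.06],[0,0,0]],
    [[0.04,0,0.06],[0,0,0]],
    [[0.04,0,0.04],[0,0,0]],
    [[0.053,0,0.028],[0,0,0]],
    [[0.053,0,0.028],[0,0,0]],
    [[0.053,0,0.028],[0,0,0]],
    [[0.053,0,0.028],[0,0,0]],
    [[0.053,0,0.028],[0,0,0]],
    [[0.053,0,0.028],[0,0,0]],
    [[0,0,0],[0,0,0]],
    [[0,0,0],[0,0,0]],
  ],
)

```text
time_s: 4.65
position: [0.4112, -0.0392, 0.0264]
tool_rot: [[0.866, 0.204, 0.456], [0.178, -0.979, 0.1], [0.467, -0.006, -0.884]]
ft_force: [0.1, 1.3, -0.4]
grip_width: 0.0429
gripper_force: 0.1
```

```bash
python3 - <<'E'
from h import *
p,R=st((-.08,-.008,.027)); print("10mm fwd",bedshift(R,(.01,0,0)))
E
```

```text
t 4.65 bed TCP mm [-100.6417   -8.9704   26.441 ] tilt 27.837738940365455 yaw err -0.225576736413349 roll -0.3269755089487641
F bed [ 0.3266  1.2516 -0.4347] q [-34.2862  28.2099 130.5786  86.4225  19.9032 -38.6548] w 0.04291497092971743
shift units(tool) [ 0.3703 -0.0178  0.183 ]
10mm fwd [0.1769 0.0008 0.0934]
```

move_arm(
  motion=[
    [[0.053,0,0.028],[0,0,0]],
    [[0.053,0,0.028],[0,0,0]],
    [[0.053,0,0.028],[0,0,0]],
    [[0.053,0,0.028],[0,0,0]],
    [[0.035,0,0.019],[0,0,0]],
    [[0,0,0],[0,0,0]],
    [[0,0,0],[0,0,0]],
  ],
)

```text
time_s: 5.35
position: [0.425, -0.0364, 0.0264]
tool_rot: [[0.866, 0.204, 0.456], [0.178, -0.979, 0.1], [0.467, -0.006, -0.884]]
ft_force: [-1.0, 0.1, 0.1]
grip_width: 0.043
gripper_force: 0.0
```

```bash
cat >> h.py <<'E'
def piece(n=None,lo=.083,hi=.097):
    d=viewer.get_image("top")
    if n: save(d,n)
    P=cloud(d);B=(P-BO)@BR
    m=(B[...,2]>lo)&(B[...,2]<hi)&(B[...,0]>-.13)&(B[...,0]<.12)&(abs(B[...,1])<.07)
    f=d["frame"].astype(int);dark=m&(f.max(-1)<70)
    for k,mm in(("all",m),("dark",dark)):
        if mm.sum()>20:
            r=cv2.minAreaRect(B[mm][:,:2].astype(np.float32)*1000);print(k,mm.sum(),r,"z",np.median(B[mm][:,2]),"xmax",np.percentile(B[mm][:,0],99))
E
python3 - <<'E'
from h import *
p,R=st((-.08,-.008,.027)); piece("top3.png")
E
```

```text
t 5.35 bed TCP mm [-86.5022  -8.932   26.4498] tilt 27.856008393490175 yaw err -0.2357556048315657 roll -0.3286498590662629
F bed [-0.9683  0.2764  0.087 ] q [-32.3352  28.4822 128.4599  82.9158  19.358  -33.0175] w 0.043027994486257395
shift units(tool) [ 0.1201 -0.0182  0.0512]
all 1406 ((-66.25274658203125, -6.90069580078125), (125.22338104248047, 108.41310119628906), 89.8223648071289) z 0.08988113465088254 xmax -0.012783340846276319
dark 1345 ((-66.25274658203125, -6.90069580078125), (125.22338104248047, 108.41310119628906), 89.8223648071289) z 0.0898678867330529 xmax -0.012764402405135012
```

move_arm(
  motion=[
    [[0.035,0,0.019],[0,0,0]],
    [[0.035,0,0.019],[0,0,0]],
    [[0.035,0,0.019],[0,0,0]],
    [[0.035,0,0.019],[0,0,0]],
    [[0.035,0,0.019],[0,0,0]],
    [[0,0,0],[0,0,0]],
    [[0,0,0],[0,0,0]],
  ],
)

```text
time_s: 6.1
position: [0.4347, -0.0343, 0.0263]
tool_rot: [[0.866, 0.204, 0.456], [0.178, -0.979, 0.101], [0.467, -0.006, -0.884]]
ft_force: [-1.0, -0.2, -0.0]
grip_width: 0.0426
gripper_force: 0.5
```

```bash
sed -i 's/    m=(B\[...,2\]>lo).*/&\n    l,st_,c,_=cv2.connectedComponentsWithStats(cv2.morphologyEx(m.astype(np.uint8),cv2.MORPH_OPEN,np.ones((7,7),np.uint8)));m=l==1+np.argmax(c[1:,4]) if 0 else m\n    m=cv2.morphologyEx(m.astype(np.uint8),cv2.MORPH_OPEN,np.ones((9,9),np.uint8))>0/' h.py; sed -i '/connectedComponents/d' h.py
python3 - <<'E'
from h import *
p,R=st((-.0735,-.008,.027)); piece("top4.png")
E
```

```text
t 6.1 bed TCP mm [-76.6087  -8.8112  26.2863] tilt 27.845135594340213 yaw err -0.24197588526789268 roll -0.33662627905451503
F bed [-0.9865  0.037  -0.0416] q [-31.0404  28.7355 126.9814  80.3573  19.0246 -29.0597] w 0.04264601823166138
shift units(tool) [ 0.0617 -0.016   0.0165]
all 1040 ((-32.429080963134766, -8.603626251220703), (79.81672668457031, 59.742820739746094), 89.98199462890625) z 0.08984594467213403 xmax -0.0031223044146451834
dark 1015 ((-31.580074310302734, -9.246318817138672), (76.74763488769531, 58.04440689086914), 89.98199462890625) z 0.08984313512031661 xmax -0.003089066993769977
```

move_arm(
  motion=[
    [[0.018,0,0.0093],[0,0,0]],
    [[0.018,0,0.0093],[0,0,0]],
    [[0.009,0,0.0047],[0,0,0]],
    [[0,0,0],[0,0,0]],
    [[0,0,0],[0,0,0]],
    [[0,0,0],[0,0,0]],
  ],
)

```text
time_s: 6.75
position: [0.4363, -0.0338, 0.0262]
tool_rot: [[0.867, 0.203, 0.455], [0.177, -0.979, 0.1], [0.466, -0.006, -0.885]]
ft_force: [-8.9, -2.5, 4.9]
grip_width: 0.0428
gripper_force: 4.5
```

```bash
python3 - <<'E'
from h import *
p,R=st(); piece()
E
```

```text
t 6.75 bed TCP mm [-74.9991  -8.6981  26.1716] tilt 27.74575052487852 yaw err -0.1842216138815376 roll -0.32211600821852626
F bed [-9.2211 -0.657   4.8903] q [-30.755   28.7675 126.6973  79.6239  18.8698 -27.9886] w 0.04281827273114526
all 1039 ((-31.19593048095703, -8.461738586425781), (60.034507751464844, 80.08140563964844), 0.2708946466445923) z 0.08973653260515202 xmax -0.0025115653428124185
dark 1015 ((-31.18533706665039, -8.788272857666016), (60.019447326660156, 77.65180969238281), 0.30929315090179443) z 0.08976195682188237 xmax -0.002475519572626393
```

The step has been reached: 9 N in x, piece at x about -31 mm, square within 0.3°. Next I back off, raise the fingers and compute the arc.

move_arm(
  motion=[
    [[-0.14,0,-0.075],[0,0,0]],
    [[-0.02,0,-0.01],[0,0,0]],
    [[0.1,0,-0.18],[0,0,0]],
    [[0.1,0,-0.18],[0,0,0]],
    [[0.1,0,-0.18],[0,0,0]],
    [[0.1,0,-0.18],[0,0,0]],
    [[0.1,0,-0.18],[0,0,0]],
    [[0,0,0],[0,0,0]],
    [[0,0,0],[0,0,0]],
  ],
)

```text
time_s: 7.7
position: [0.4295, -0.0358, 0.0777]
tool_rot: [[0.866, 0.204, 0.456], [0.178, -0.979, 0.1], [0.467, -0.005, -0.884]]
ft_force: [0.3, -0.5, 0.1]
grip_width: 0.043
gripper_force: 0.0
```

```bash
python3 - <<'E'
from h import *
p,R=st((-.075,-.009,.078)); piece()
c=np.array([-.06,.065])
def C(a): a=np.radians(a);return np.array([c[0]*np.cos(a)+c[1]*np.sin(a),-c[0]*np.sin(a)+c[1]*np.cos(a)])
for a in range(0,50,5):
    d=C(a+5)-C(a);print(a,d*1e3,bedshift(R,(d[0],0,d[1]))/2)
E
```

```text
t 7.7 bed TCP mm [-82.0198  -9.2401  77.7394] tilt 27.854802192676875 yaw err -0.2271687277235992 roll -0.31039544454568185
F bed [ 0.1732 -0.564   0.0859] q [-31.7771  19.8323 124.4637  53.1747  23.9877  -0.6287] w 0.04296031863990737
shift units(tool) [ 0.1266 -0.0043  0.061 ]
all 1059 ((-31.297138214111328, -8.362037658691406), (80.09426879882812, 59.9213981628418), 89.89738464355469) z 0.08974425911569028 xmax -0.0024942271271247295
dark 1007 ((-30.809541702270508, -9.166351318359375), (77.24826049804688, 58.89352035522461), 89.76932525634766) z 0.08972996479641182 xmax -0.002429639827755842
0 [5.8934 4.982 ] [ 0.0754 -0.     -0.0165]
5 [6.3052 4.4494] [ 0.0765  0.     -0.0099]
10 [6.669  3.8829] [ 0.0771  0.0001 -0.0032]
15 [6.9821 3.2869] [0.0771 0.0001 0.0036]
20 [7.242  2.6659] [0.0765 0.0001 0.0103]
25 [7.4468 2.0245] [0.0753 0.0002 0.0169]
30 [7.5949 1.3678] [0.0735 0.0002 0.0234]
35 [7.6852 0.7007] [0.0712 0.0003 0.0297]
40 [7.717  0.0282] [0.0684 0.0003 0.0358]
45 [ 7.6901 -0.6445] [0.065  0.0003 0.0416]
```

move_arm(
  motion=[
    [[0.042,0,0.02],[0,0,0]],
    [[0.042,0,0.02],[0,0,0]],
    [[0.042,0,0.02],[0,0,0]],
    [[0.075,0,-0.016],[0,0,0]],
    [[0.075,0,-0.016],[0,0,0]],
    [[0.076,0,-0.01],[0,0,0]],
    [[0.076,0,-0.01],[0,0,0]],
    [[0.077,0,-0.003],[0,0,0]],
    [[0.077,0,-0.003],[0,0,0]],
    [[0.077,0,0.004],[0,0,0]],
    [[0.077,0,0.004],[0,0,0]],
    [[0,0,0],[0,0,0]],
  ],
)

```text
time_s: 8.95
position: [0.4619, -0.0291, 0.0948]
tool_rot: [[0.866, 0.204, 0.456], [0.178, -0.979, 0.1], [0.467, -0.005, -0.884]]
ft_force: [-1.1, 0.3, 0.4]
grip_width: 0.0427
gripper_force: 0.5
```

```bash
python3 - <<'E'
from h import *
p,R=st((-.0155,-.009,.101)); d=viewer.get_image("scene");save(d,"scene5.png");cv2.imwrite("pics/c5.png",cv2.resize(d["frame"][120:330,190:430,::-1],None,fx=2.5,fy=2.5))
E
```

```text
t 8.95 bed TCP mm [-48.9609  -9.1868  94.7553] tilt 27.85716258104262 yaw err -0.2456423911155623 roll -0.30871073746336
F bed [-1.0287  0.5058  0.3583] q [-27.8589  19.3315 118.6402  42.7185  26.4215  14.271 ] w 0.04273029838440374
shift units(tool) [ 0.65   -0.0015  0.2023]
```

View pics/c5.png

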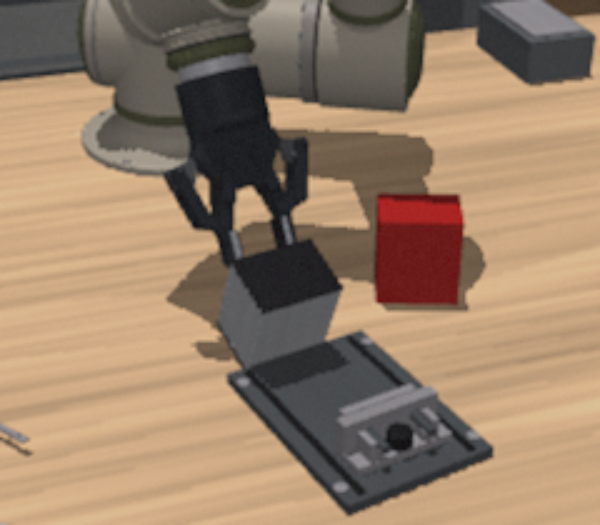

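The piece is tipping over the step at crop (280,290), held by both fingers at about 20°, and the red block at (420,250) is clear. I'm continuing the arc.

move_arm(
  motion=[
    [[0.076,0,0.01],[0,0,0]],
    [[0.076,0,0.01],[0,0,0]],
    [[0.075,0,0.017],[0,0,0]],
    [[0.075,0,0.017],[0,0,0]],
    [[0.073,0,0.023],[0,0,0]],
    [[0.073,0,0.023],[0,0,0]],
    [[0.05,0,0.02],[0,0,0]],
    [[0.05,0,0.02],[0,0,0]],
    [[0.035,0,0.017],[0,0,0]],
    [[0.035,0,0.018],[0,0,0]],
    [[0.035,0,0.018],[0,0,0]],
    [[0.035,0,0.019],[0,0,0]],
    [[0,0,0],[0,0,0]],
    [[0,0,0],[0,0,0]],
  ],
)

```text
time_s: 10.4
position: [0.496, -0.0219, 0.1012]
tool_rot: [[0.866, 0.204, 0.456], [0.178, -0.979, 0.1], [0.467, -0.006, -0.884]]
ft_force: [-1.1, -0.8, 0.7]
grip_width: 0.0426
gripper_force: 0.0
```

```bash
python3 - <<'E'
from h import *
p,R=st(); d=viewer.get_image("scene");save(d,"scene6.png");cv2.imwrite("pics/c6.png",cv2.resize(d["frame"][120:330,190:430,::-1],None,fx=2.5,fy=2.5))
E
```

```text
t 10.4 bed TCP mm [-14.1166  -8.9894 101.1657] tilt 27.820946435828503 yaw err -0.22678335523252263 roll -0.33611013460063416
F bed [-1.2123 -0.543   0.715 ] q [-24.3771  20.8251 113.3249  36.7599  27.8455  23.795 ] w 0.04260858064662845
```

View pics/c6.png

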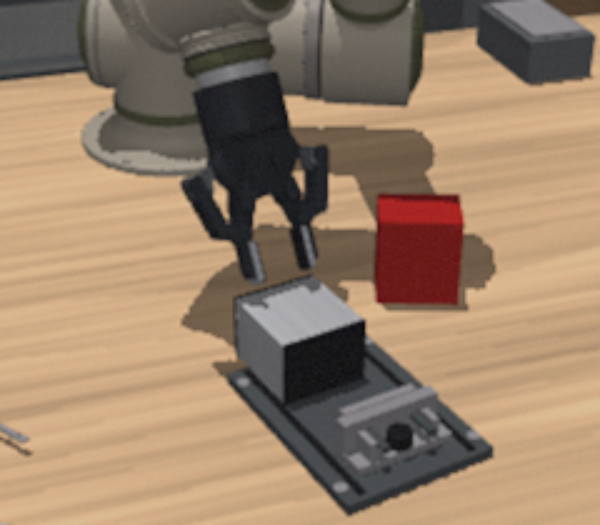

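The piece now lies on the bed at crop (300,330), end plug facing the stop at (390,420), and the fingers are clear. I'll measure it next.

```bash
python3 - <<'E'
from h import *
piece("top7.png",.064,.076)
p,R=st((-.05,-.0088,.10)); print("down 10mm",bedshift(R,(0,0,-.01)))
E
```

```text
all 1302 ((19.915292739868164, -8.35538101196289), (90.07654571533203, 79.73483276367188), 0.18189387023448944) z 0.06953586543578882 xmax 0.06380866431894125
dark 35 ((20.434064865112305, -2.957895278930664), (88.90930938720703, 58.385555267333984), 0.36663568019866943) z 0.07006301170816909 xmax 0.06491209054950457
t 10.5 bed TCP mm [-14.1834  -8.9898 101.1719] tilt 27.818312850086098 yaw err -0.22100656940911584 roll -0.33701571528220453
F bed [-0.0706 -0.0253 -0.0276] q [-24.3813  20.8196 113.3324  36.7571  27.8449  23.7986] w 0.042616650641992375
shift units(tool) [-0.6445 -0.0064 -0.3135]
down 10mm [-0.0933  0.0012  0.1769]
```

move_arm(
  motion=[
    [[-0.15,0,-0.08],[0,0,0]],
    [[-0.15,0,-0.08],[0,0,0]],
    [[-0.15,0,-0.08],[0,0,0]],
    [[-0.15,0,-0.08],[0,0,0]],
    [[-0.15,0,-0.08],[0,0,0]],
    [[-0.1,0,0.19],[0,0,0]],
    [[-0.1,0,0.19],[0,0,0]],
    [[-0.1,0,0.19],[0,0,0]],
    [[-0.1,0,0.19],[0,0,0]],
    [[-0.1,0,0.19],[0,0,0]],
    [[-0.1,0,0.19],[0,0,0]],
    [[0,0,0],[0,0,0]],
    [[0,0,0],[0,0,0]],
  ],
)

```text
time_s: 11.8
position: [0.4544, -0.0302, 0.0371]
tool_rot: [[0.866, 0.204, 0.456], [0.178, -0.979, 0.1], [0.467, -0.006, -0.884]]
ft_force: [-0.6, 0.7, -0.5]
grip_width: 0.0429
gripper_force: 0.0
```

```bash
python3 - <<'E'
from h import *
p,R=st((.010,-.0088,.036))
E
```

```text
t 11.8 bed TCP mm [-56.5327  -8.8025  37.0807] tilt 27.811046810718835 yaw err -0.2200890400263917 roll -0.3512988055934546
F bed [-0.4435  0.8494 -0.4803] q [-28.6388  27.5198 123.395   68.2105  19.2789 -13.9221] w 0.0429389209454227
shift units(tool) [1.1669 0.0052 0.6399]
```

move_arm(
  motion=[
    [[0.058,0,0.031],[0,0,0]],
    [[0.058,0,0.031],[0,0,0]],
    [[0.058,0,0.031],[0,0,0]],
    [[0.058,0,0.031],[0,0,0]],
    [[0.058,0,0.031],[0,0,0]],
    [[0.058,0,0.031],[0,0,0]],
    [[0.058,0,0.031],[0,0,0]],
    [[0.058,0,0.031],[0,0,0]],
    [[0.058,0,0.031],[0,0,0]],
    [[0.058,0,0.031],[0,0,0]],
    [[0.058,0,0.031],[0,0,0]],
    [[0.058,0,0.031],[0,0,0]],
    [[0.058,0,0.031],[0,0,0]],
    [[0.058,0,0.031],[0,0,0]],
    [[0.058,0,0.031],[0,0,0]],
    [[0.058,0,0.031],[0,0,0]],
    [[0.058,0,0.031],[0,0,0]],
    [[0.058,0,0.031],[0,0,0]],
    [[0.058,0,0.031],[0,0,0]],
    [[0,0,0],[0,0,0]],
  ],
)

```text
time_s: 13.8
position: [0.5161, -0.0174, 0.0367]
tool_rot: [[0.866, 0.204, 0.456], [0.178, -0.979, 0.1], [0.467, -0.006, -0.884]]
ft_force: [0.0, -0.1, 0.4]
grip_width: 0.0424
gripper_force: 0.1
```

```bash
python3 - <<'E'
from h import *
p,R=st((.026,-.0088,.037));piece("top8.png",.064,.076)
E
```

```text
t 13.8 bed TCP mm [ 6.4926 -8.6141 36.6547] tilt 27.849211909941737 yaw err -0.23755601513363728 roll -0.32535205251679367
F bed [-0.0169 -0.1202  0.4162] q [-22.5594  30.2018 114.1052  52.5705  19.7023   8.0805] w 0.04235374169996024
shift units(tool) [0.3482 0.0053 0.1761]
all 1534 ((65.77890014648438, -8.055305480957031), (90.06055450439453, 79.822265625), 0.10164491832256317) z 0.06962088290748591 xmax 0.10886448923786549
dark 50 ((65.72859191894531, -9.691272735595703), (93.80681610107422, 60.694339752197266), 4.516072750091553) z 0.0695015151683891 xmax 0.11077040929424514
```

move_arm(
  motion=[
    [[0.035,0,0.018],[0,0,0]],
    [[0.035,0,0.018],[0,0,0]],
    [[0.035,0,0.018],[0,0,0]],
    [[0.035,0,0.018],[0,0,0]],
    [[0.035,0,0.018],[0,0,0]],
    [[0.035,0,0.018],[0,0,0]],
    [[0.035,0,0.018],[0,0,0]],
    [[0.018,0,0.009],[0,0,0]],
    [[0,0,0],[0,0,0]],
  ],
)

```text
time_s: 14.75
position: [0.5302, -0.0145, 0.0368]
tool_rot: [[0.866, 0.204, 0.456], [0.178, -0.979, 0.1], [0.467, -0.006, -0.884]]
ft_force: [-0.1, 0.2, 0.2]
grip_width: 0.0427
gripper_force: 0.3
```

```bash
python3 - <<'E'
from h import *
p,R=st((.026,-.0088,.037));piece(None,.064,.076)
E
```

```text
t 14.75 bed TCP mm [20.9471 -8.5263 36.8366] tilt 27.837747679654196 yaw err -0.22601411580397696 roll -0.3279541113501904
F bed [-0.0736  0.2466  0.1669] q [-21.3957  30.8588 111.9277  49.012   20.1271  12.8677] w 0.04266236378999448
shift units(tool) [0.0909 0.0059 0.0443]
all 1295 ((77.52506256103516, -7.93408203125), (84.90521240234375, 79.83482360839844), 0.20192240178585052) z 0.06971532000690206 xmax 0.11796543656639971
dark 40 ((36.45256805419922, -13.277585983276367), (2.7230734825134277, 62.72954177856445), 0.20192238688468933) z 0.07038838291437655 xmax 0.03783324642223953
```

move_arm(
  motion=[
    [[0.009,0,0.0047],[0,0,0]],
    [[0.009,0,0.0047],[0,0,0]],
    [[0.009,0,0.0047],[0,0,0]],
    [[0.009,0,0.0047],[0,0,0]],
    [[0,0,0],[0,0,0]],
  ],
)

```text
time_s: 15.3
position: [0.532, -0.0141, 0.0369]
tool_rot: [[0.866, 0.204, 0.456], [0.178, -0.979, 0.1], [0.467, -0.006, -0.884]]
ft_force: [-2.7, -0.1, 0.3]
grip_width: 0.0427
gripper_force: 1.3
```

move_arm(
  motion=[
    [[0.009,0,0.0047],[0,0,0]],
    [[0.009,0,0.0047],[0,0,0]],
    [[0,0,0],[0,0,0]],
  ],
)

```text
time_s: 15.6
position: [0.533, -0.0139, 0.0368]
tool_rot: [[0.866, 0.204, 0.456], [0.178, -0.979, 0.1], [0.467, -0.006, -0.884]]
ft_force: [-2.4, -0.5, 0.9]
grip_width: 0.0429
gripper_force: 1.6
```

move_arm(
  motion=[
    [[0.009,0,0.0047],[0,0,0]],
    [[0.009,0,0.0047],[0,0,0]],
    [[0,0,0],[0,0,0]],
  ],
)

```text
time_s: 15.9
position: [0.5332, -0.0137, 0.0367]
tool_rot: [[0.867, 0.204, 0.455], [0.178, -0.979, 0.1], [0.466, -0.006, -0.885]]
ft_force: [-9.9, -3.0, 5.8]
grip_width: 0.0429
gripper_force: 5.1
```

move_arm(
  motion=[
    [[0.009,0,0.0047],[0,0,0]],
    [[0.009,0,0.0047],[0,0,0]],
    [[0,0,0],[0,0,0]],
  ],
)

```text
time_s: 16.2
position: [0.5334, -0.0136, 0.0367]
tool_rot: [[0.867, 0.204, 0.454], [0.178, -0.979, 0.1], [0.465, -0.006, -0.885]]
ft_force: [-15.9, -6.4, 9.1]
grip_width: 0.0424
gripper_force: 8.9
```

About 17 N horizontally (19 N total). Holding here.

move_arm(
  motion=[
    [[0.001,0,0.0005],[0,0,0]],
    [[0,0,0],[0,0,0]],
    [[0,0,0],[0,0,0]],
    [[0,0,0],[0,0,0]],
    [[0,0,0],[0,0,0]],
    [[0,0,0],[0,0,0]],
    [[0,0,0],[0,0,0]],
    [[0,0,0],[0,0,0]],
    [[0,0,0],[0,0,0]],
    [[0,0,0],[0,0,0]],
    [[0,0,0],[0,0,0]],
    [[0,0,0],[0,0,0]],
  ],
)

```text
time_s: 17.4
position: [0.5334, -0.0136, 0.0366]
tool_rot: [[0.867, 0.204, 0.454], [0.178, -0.979, 0.1], [0.465, -0.006, -0.885]]
ft_force: [-17.7, -6.6, 10.3]
grip_width: 0.0426
gripper_force: 9.1
```

move_arm(
  motion=[
    [[-0.009,0,-0.0047],[0,0,0]],
    [[-0.018,0,-0.0094],[0,0,0]],
    [[-0.018,0,-0.0094],[0,0,0]],
    [[-0.06,0,-0.032],[0,0,0]],
    [[-0.15,0,-0.08],[0,0,0]],
    [[-0.2,0,-0.11],[0,0,0]],
    [[-0.2,0,-0.11],[0,0,0]],
    [[-0.2,0,-0.11],[0,0,0]],
    [[0,0,-0.4],[0,0,0]],
    [[0,0,-0.4],[0,0,0]],
    [[0,0,-0.4],[0,0,0]],
    [[0,0,-0.4],[0,0,0]],
    [[0,0,0],[0,0,0]],
    [[0,0,0],[0,0,0]],
    [[0,0,0],[0,0,0]],
  ],
)

```text
time_s: 18.9
position: [0.4511, -0.0313, 0.1076]
tool_rot: [[0.867, 0.204, 0.455], [0.178, -0.979, 0.101], [0.466, -0.006, -0.885]]
ft_force: [0.8, 0.7, 0.7]
grip_width: 0.0429
gripper_force: 0.0
```

```bash
python3 - <<'E'
from h import *
p,R=st()
d=viewer.get_image("top");B=(cloud(d)-BO)@BR
m=(B[...,2]>.064)&(B[...,2]<.076)&(B[...,0]>0)&(B[...,0]<.16)&(abs(B[...,1])<.07)
print(cv2.minAreaRect(B[m][:,:2].astype(np.float32)*1000))
d=viewer.get_image("scene");cv2.imwrite("pics/c9.png",cv2.resize(d["frame"][120:330,190:430,::-1],None,fx=2.5,fy=2.5))
E
```

```text
t 18.9 bed TCP mm [-59.9652  -9.2059 107.621 ] tilt 27.798605510778618 yaw err -0.22912503836566253 roll -0.3617362691561207
F bed [0.9288 0.504  0.6972] q [-29.0846  16.8495 119.1127  40.3634  28.5336  15.9305] w 0.042940491626457494
((82.88810729980469, -7.836261749267578), (90.36859130859375, 79.9688720703125), 0.27249675989151)
```

View pics/c9.png

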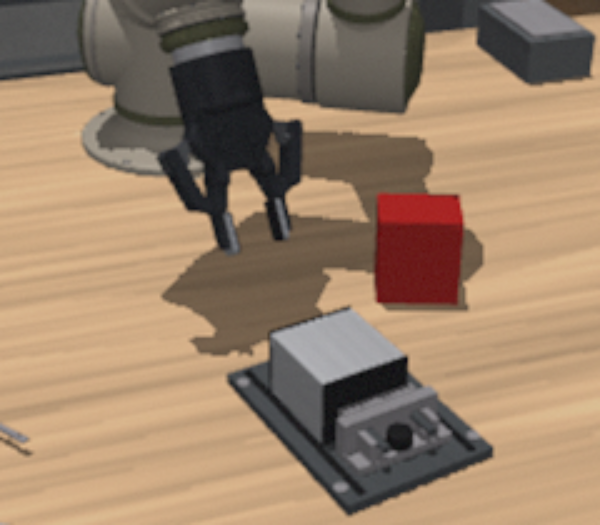

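The piece lies against the end stop's bar at crop (340,400). Its end measures x = 128 mm against about 130 for the bar, y is -8 mm and yaw 0.3°. The gripper is clear, so I'm handing in.

```bash
python3 -c "
from rig import env
print(env.close_job())"
```

```text
the job is handed in; nothing more can be done
None
```

I squared the piece against the step, tipped it onto the bed, pressed it against the end stop's bar at about 18–19 N horizontally for over a second, then let go and handed the job in; the hand-in returned no verdict.

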